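Set up the banding station: hand rest down, banding tool into its spring-plunger holder

ROBOT

A 6-joint arm with a two-finger parallel gripper is mounted at the origin on the work surface. World frame = base frame: x ahead of the robot, y to its left, z up, the work surface at z = 0. Lengths are in m, angles in rad, forces in N, time in s.
With the tool pointing down it reaches from about 0.35 to 0.975 m from the base axis. Payload 4.9 kg.
Tool frame: the origin (TCP) lies on the centre line of the jaws, within the pads' length; the fingertips stand 14 mm ahead of it and the grasp point (between the pads) lies 5 mm behind it; z points along the fingers, y is the line along which they close (so a half turn about z gives the same grasp; the last joint's range is limited). The gripper opens to 85 mm and grips with 20 to 120 N. Pads are 22 mm wide; open, the fingers measure 114 mm over their backs; the gripper's body (76 mm by 85 mm) begins 54 mm behind the grasp point. The pads swing forward as they close: fully open they stand 13 mm farther back than shut.
Start: joints at [-1.268, 0.053, 1.613, -0, 1.476, -0.119], TCP at [0.256, -0.57, 0.245] pointing down, gripper open.
Joint ranges: [-3.01, 3.01], [-1.01, 2.22], [0.06, 2.58], [-1.02, 4.17], [0.09, 2.62], [-3.14, 3.14]. Speed limits (rad/s): [2.57, 2.57, 3.14, 3.14, 3.14, 3.14].

INTERFACE

Orientations are given as a unit quaternion [w, x, y, z].
In Python, from plant import * gives the robot as it stands.
- The arm moves only by the tool send_rows, never from a script. Its argument "steps" is a list of rows, each an object with "translation": the shift along the tool's x, y, z in cm, a list of three; "delta_rot": the turn, a rotation vector about the tool's x, y, z in rad, a list of three; "jaw": the finger opening in cm, from 0 to 8.54. In form: [{"translation": [dx, dy, dz], "delta_rot": [rx, ry, rz], "jaw": jaw}, ...]. A call has exactly 8 rows; each row is the pose to reach, as a shift and turn from the pose commanded when the call began, along the tool's axes at that moment; what a row does not reach only later rows make up. A row lasts 1/10 s, in which the tool goes at most 50 mm and 8.59 degrees, less where a joint would pass 70% of its speed; a pose out of reach is approached as far as the arm can. A call with a gripper value outside its range is refused whole. The fingers move at their own pace and stop on an object; the grip force is fixed at half the most. Time passes only in rows, so rows that repeat a pose let the fingers close, or fill a call up. It gives the time, the measured TCP pose, the force, the opening and the grip force at its end, in the units of the state.
- state(): the state, without advancing time (a new reading comes with each control period).
- grab_frame(name): name is "side" or "top" or "wrist"; returns a dict with "pixels" (480x640x3 uint8, blue, green, red), "range_z" (480x640 float32, m along the optical axis (not along the pixel's ray), 0 where there is no reading), "fx", "fy", "cx", "cy" (pixels), "rvec" (rotation vector, rad) and "tvec" (3), from world to camera coordinates, as OpenCV has them. Camera axes: x right, y down, z forward; pixel columns grow to the right and rows downward; lengths in m; the calibration is good to about 2 mm. The wrist camera is an equidistant fisheye: a pixel r from the principal point sees the ray r / f radians off the axis. A picture is of the moment at which its call begins.
- job_done(): hands the job in; it is judged then, once.
The state is a dict: "time": time; "joint_pos": joint angles; "joint_vel": joint speeds; "joint_efforts": joint torques, N m; "tool_pos": TCP position; "tool_rot": TCP orientation; "contact_force": force on the tool from outside, world axes, zero at the start; "ft_torque": the same for the moment, N m; "gripper_width": opening from 0.0 (shut) to 1.0 (fully open); "grasp_force": force on a finger pad.
Only numpy, scipy, OpenCV 4.12 (cv2) and the standard library are available. Lean on these libraries where they do the work, as an engineer would, in place of code of your own. Each camera call takes 0.05 s, during which the arm holds its last target. There are 200 camera calls.

TASK

Get the banding station ready: tip the yellow L-shaped hand rest over about its corner, where it stands, so that it comes down from its short leg onto its long leg (short leg pointing straight up) and opens the way to the holder. Then slide the banding tool, nose first, into the holder past its side spring plunger until the brass collar is fully home against the holder's face and the plunger has snapped into the groove, and let go. Leave the bottle on the wheel and everything else on the bench where it is.

Things in the scene. Friction and masses are not known exactly. Their poses are not given: they have to be found in the camera images.
- holder_mouth (a point): Fixed tool holder, steel block on a green post. Point: mouth centre on the channel axis, 65 mm above the bench, in the front face. +x = way the tool goes in, z up. Channel 16.2 mm square, 50 mm long, open at both ends. Block 36 mm wide, top at 81 mm; base plate 80 mm wide, 8 mm high, 2 mm out in front. Plunger on the -y side, 25 mm behind the mouth, its red knob reaching 41 to 45 mm from the axis.
- plunger (a joint): Holder's brass spring plunger, travel in m: 0 = fully out into the channel (round tip, 5 mm radius, 2 mm short of the axis), grows to 0.007 as it is pushed back. The tool's shank pushes it back 3 to 5 mm; in the tool's groove it springs back to 1 or 2 mm. Spring 1.5 N/mm, 2 N at rest; sliding the tool in takes up to about 15 N.
- tool_grip (a point): Banding tool (0.2 kg) lying on the bench. Point: middle of its wooden handle, on the tool's axis, 15 mm above the bench as it lies. +x runs along the tool to the nose. Handle 82 mm long, 22 wide (y), 30 high (z); ahead of it a brass collar 8 mm long, 26 wide, 30 high, then a round steel shank of 14 mm diameter.
- tool_collar (a point): Banding tool: centre of the collar's front face (it comes against the holder's front face), on the axis, 45 mm ahead of tool_grip. The shank's ring groove (9 mm core, 14 mm long) is centred 25 mm ahead of this point. Same axes as tool_grip.
- tool_nose (a point): Banding tool: tip of the nose, 80 mm ahead of the collar's front face. The last 14 mm taper from 14 to 5 mm diameter.
- rest_corner (a point): Hand rest: loose L of 6 mm yellow plate (0.2 kg), 40 mm wide (y), cork pad inside the long leg. Point: middle of the outer corner edge, on the bench. z runs up the long leg (90 mm), x along the short leg (36 mm), which lies pointing roughly at the holder. Outer face of the long leg: x = 0. It tips to its -x side, away from the holder, going over by itself past 13 degrees; then x points up.
- rest_top (a point): Hand rest: middle of the end face of the long leg, 90 mm from the corner along z.
- wheel: Banding wheel, fixed, a steel turntable 150 mm across and 50 mm high behind the holder; origin on the bench at its centre, z up.
- bottle: Ash-glazed bottle, 72 mm across, 150 mm high, loose on the wheel; origin under its foot.
- vial: Cork-stoppered glass vial standing close beside the tool, 24 mm across, 74 mm high; origin under its foot.
- mould: Red clay sprig mould, a block 70 x 50 x 22 mm (x, y, z) near the holder; origin at the centre of its underside.
- jar: Glaze jar with blue lid, 58 mm across, 70 mm high, near the holder; origin under its foot.
- prop: Plaster-white kiln prop, a cylinder 40 mm across, 60 mm high; origin under its foot.
- bowl: Small bisque bowl, 60 mm across, 40 mm high; origin under its foot.
- cone_box: Small cardboard box, 45 x 35 x 30 mm; origin at the centre of its underside.
- brush: Brush lying on the bench beyond the work, about 200 mm long, handle to its -x.
Things that resemble listed ones, but are neither listed nor needed, are in the scene too. Of the things like the part that bears rest_corner, leave any that is green or purple; of the rest the larger one is meant.

How it is judged:
On the way, in this order (a step that is already met when the one before it is completed fails the run):
1. the hand rest lies on its long leg, short leg up, let go (angle between rest_corner's own x axis and vertical below 0.06 rad and distance of rest_corner from where it was at the start of the episode below 0.04 m and contact force between the fingers and rest below 0.1 N), for 0.2 s.
2. the plunger rides on the tool's shank inside the holder (value of joint plunger above 0.0026 m and x of tool_nose in the frame of holder_mouth above 0.02 m and angle between the x axis of tool_collar and the x axis of holder_mouth, either way round below 0.1 rad), for 0.05 s.
At the end, for the whole second after the job is handed in: Rest flat on its long leg, short leg up (0.06 rad), corner within 40 mm of its start; tool in the holder nose first, collar within 3 mm of the face, in line within 0.1 rad, plunger sprung back into the groove (0.3 to 2.4 mm), at rest, let go (x of tool_collar in the frame of holder_mouth between -0.003 and 0.003 m and x of tool_nose in the frame of holder_mouth above 0.07 m and angle between the x axis of tool_collar and the x axis of holder_mouth, either way round below 0.1 rad and value of joint plunger between 0.0003 and 0.0024 m and linear speed of tool below 0.01 m/s and angle between rest_corner's own x axis and vertical below 0.06 rad and distance of rest_corner from where it was at the start of the episode below 0.04 m); the robot touches nothing.
It fails at once if the bottle was moved more than 20 mm or tipped (distance of bottle from where it was at the start of the episode above 0.02 m or angle between bottle's own z axis and vertical above 0.3 rad).
It fails at once if a bystander was moved more than 25 mm (distance of any of vial, mould, jar, prop, bowl, cone_box, brush from where it was at the start of the episode above 0.025 m).
It fails at once if the vial was knocked over (angle between vial's own z axis and vertical above 0.5 rad).
It also fails if it takes over 59 s, if anything falls off the work surface, if the arm or the gripper's body presses on something with over 40 N, if the wrist force passes 120 N, or if a joint passes its speed limit or range.

## Working session

There is one attempt and no reset: what is moved stays moved. The work goes in short steps, Python scripts to look and compute and a tool call to move; the robot and the scene stay as the last step left them, time stands still between calls to the robot, and variables do not carry over. Pictures are saved under pics/ and viewed, at most 15 in all, crops included, and the job is handed in when it is done.

Besides the shell and the picture viewer there is one more tool, called after ">>>" as name(argument=value, ...), one argument or row to a line, values as JSON. send_rows: Moves the arm, as the interface text tells. Its arguments: {"type":"object","properties":{"steps":{"type":"array","items":{"type":"object","properties":{"translation":{"type":"array","items":{"type":"number"}},"delta_rot":{"type":"array","items":{"type":"number"}},"jaw":{"type":"number"}}}}},"required":["steps"]}

```bash
mkdir -p pics; ls; cat > h.py <<'E'
import numpy as np, cv2, pickle
from scipy.spatial.transform import Rotation as R
def save(f,n):
    pickle.dump(f,open(f'pics/{n}.pkl','wb'))
def load(n): return pickle.load(open(f'pics/{n}.pkl','rb'))
def cloud(f):
    h,w=f['range_z'].shape; u,v=np.meshgrid(np.arange(w),np.arange(h)); z=f['range_z']
    p=np.stack([(u-f['cx'])/f['fx']*z,(v-f['cy'])/f['fy']*z,z],-1)
    Rm=cv2.Rodrigues(np.array(f['rvec'],float))[0]
    return (p-np.array(f['tvec']).ravel())@Rm
E
python3 - <<'E'
from plant import *
from h import *
for n in('top','side'):
    f=grab_frame(n); save(f,n+'0'); cv2.imwrite(f'pics/{n}0.png',f['pixels'])
    print(n,f['fx'],f['rvec'],f['tvec'])
print(state())
E
```

```text
pics
top 578.3565650990143 [ 2.18620211 -2.18912913  0.05100693] [0.03129687 0.55401722 1.15088731]
side 531.3936595869536 [ 0.47267695 -2.64578141  1.25963937] [0.54154413 0.16639474 0.98694679]
{'time': 0.1, 'joint_pos': array([-1.26799629e+00,  5.33439360e-02,  1.61415517e+00, -2.66300038e-05,
        1.47598857e+00, -1.19026273e-01]), 'joint_vel': array([ 0.00036838, -0.00159843, -0.00092892, -0.00225079,  0.00136324,
       -0.00046742]), 'joint_efforts': array([ 1.07827407e-04, -3.94903851e+01, -3.71362782e+01, -1.03080063e-04,
        3.93295442e-03,  1.71600163e-05]), 'tool_pos': array([ 0.25571051, -0.56970985,  0.24415391]), 'tool_rot': array([-9.42299004e-04,  9.77839445e-01,  2.09354058e-01, -1.00139584e-04]), 'contact_force': array([-0.27086085,  0.54432405, -0.14336035]), 'ft_torque': array([-0.03992568, -0.02786671, -0.07103223]), 'grasp_force': 0.0, 'gripper_width': 0.997279845030559}
```

View pics/top0.png

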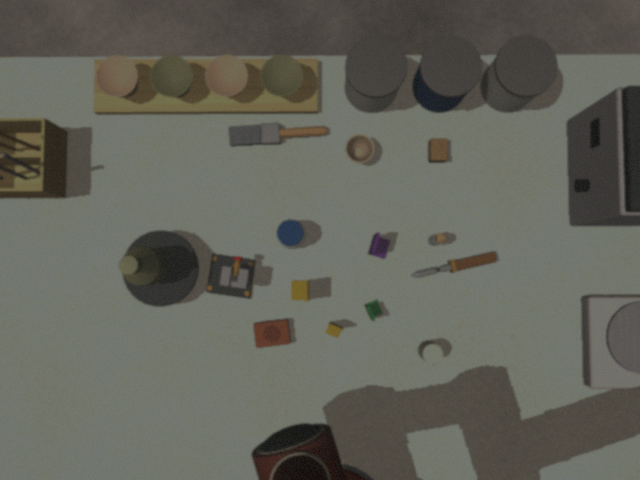

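View pics/side0.png

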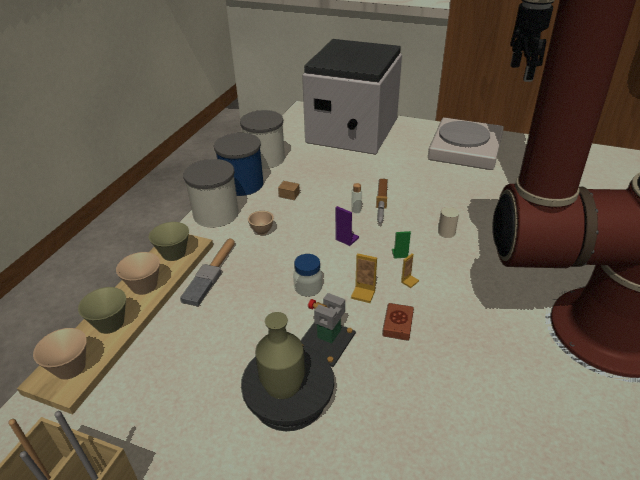

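The top view shows the holder at about (232,275), the large yellow rest at (300,290), the tool from (413,273) at the nose to (495,258), and the vial at (440,239). Next I'll measure from the point clouds.

```bash
python3 - <<'E'
from h import *
np.set_printoptions(precision=4,suppress=True)
f=load('top0'); P=cloud(f); im=f['pixels']; hsv=cv2.cvtColor(im,cv2.COLOR_BGR2HSV)
a=im[215:345,195:345]; b=im[215:300,400:510]
A=cv2.resize(a,None,fx=4,fy=4,interpolation=cv2.INTER_CUBIC);B=cv2.resize(b,None,fx=5,fy=5,interpolation=cv2.INTER_CUBIC)
cv2.imwrite('pics/cropA.png',A);cv2.imwrite('pics/cropB.png',B)
def reg(n,u0,u1,v0,v1,zmin,zmax,m=None):
    k=np.zeros(P.shape[:2],bool);k[v0:v1,u0:u1]=1
    k&=(P[...,2]>zmin)&(P[...,2]<zmax)
    if m is not None:k&=m
    q=P[k]
    if len(q)<5: print(n,'few',len(q));return
    r=cv2.minAreaRect(q[:,:2].astype(np.float32)*1000)
    print(n,len(q),'med',np.median(q,0),'min',q.min(0),'max',q.max(0),'rect mm',r)
print('bench',P[300,500])
reg('block',205,262,245,305,.07,.1)
reg('base',205,262,245,305,.003,.03)
yel=(hsv[...,0]>15)&(hsv[...,0]<32)&(hsv[...,1]>120)
reg('rest top',285,315,275,305,.075,.11)
reg('rest low',285,315,275,305,.003,.015,yel)
reg('rest all',285,315,275,305,.003,.11)
reg('tool hi',445,500,248,275,.02,.05)
reg('tool all',405,500,248,282,.004,.05)
reg('shank',405,452,262,282,.006,.05)
reg('vial',428,450,230,247,.03,.1)
reg('jar',270,310,215,250,.05,.1)
reg('mould',250,295,315,350,.01,.04)
reg('prop',415,450,335,365,.04,.09)
reg('bottle',118,165,245,290,.1,.25)
# shank axis
k=np.zeros(P.shape[:2],bool);k[250:282,405:500]=1
k&=(P[...,2]>.006)&(P[...,2]<.05)
q=P[k]; c=q.mean(0); w,v=np.linalg.eigh(np.cov((q-c)[:,:2].T)); d=v[:,1]; d*=np.sign(d[1]); print('axis',d,c)
s=(q-c)[:,:2]@d
for lo in np.arange(s.min(),s.max(),.01):
    m=(s>=lo)&(s<lo+.01); t=(q-c)[m][:,:2]@[-d[1],d[0]]
    print(round(lo*1000),m.sum(),'z',q[m][:,2].max().round(4),'t',t.min().round(4),t.max().round(4))
E
```

```text
bench [ 0.4399 -0.3398  0.0026]
block 493 med [0.4908 0.1864 0.0797] min [0.466  0.1618 0.07  ] max [0.5272 0.2156 0.0873] rect mm ((498.4955139160156, 186.7107391357422), (50.076133728027344, 58.90925598144531), 81.72938537597656)
base 1242 med [0.489  0.2149 0.0077] min [0.4322 0.1441 0.003 ] max [0.5523 0.259  0.0168] rect mm ((492.2458190917969, 201.50624084472656), (120.08511352539062, 114.88493347167969), 0.02138165757060051)
rest top 87 med [0.4624 0.0502 0.0905] min [0.4416 0.0481 0.0811] max [0.4812 0.0542 0.0955] rect mm ((461.4144287109375, 51.120323181152344), (39.60883331298828, 6.024800777435303), 0.2238585352897644)
rest low 192 med [0.4625 0.0688 0.0061] min [0.4422 0.0585 0.003 ] max [0.4787 0.0811 0.0122] rect mm ((460.4783630371094, 69.78887176513672), (22.581012725830078, 36.4786491394043), 89.97523498535156)
rest all 394 med [0.4625 0.0647 0.0069] min [0.4321 0.0364 0.003 ] max [0.4908 0.0953 0.0955] rect mm ((461.5237121582031, 65.85646057128906), (58.91463851928711, 58.671958923339844), 89.90686798095703)
tool hi 545 med [ 0.518  -0.2756  0.0301] min [ 0.4964 -
[... 1509 characters left out ...]
 347.8538513183594), (67.39540100097656, 71.37181091308594), 89.794677734375)
axis [-0.2168  0.9762] [ 0.5118 -0.2512  0.0264]
-77 37 z 0.0351 t -0.011 0.0245
-67 55 z 0.036 t -0.0111 0.0108
-57 62 z 0.0365 t -0.011 0.0153
-47 54 z 0.0355 t -0.0109 0.0108
-37 61 z 0.035 t -0.011 0.0109
-27 54 z 0.0376 t -0.0108 0.0106
-17 59 z 0.0359 t -0.0107 0.0183
-7 55 z 0.0346 t -0.0107 0.0284
3 62 z 0.035 t -0.0125 0.0135
13 67 z 0.0354 t -0.0124 0.0124
23 36 z 0.0299 t -0.0064 0.0072
33 28 z 0.0236 t -0.0244 0.0059
43 31 z 0.0252 t -0.0104 0.0071
53 37 z 0.0273 t -0.0426 0.0074
63 36 z 0.025 t -0.0062 0.0076
73 35 z 0.0259 t -0.0107 0.0074
83 28 z 0.0247 t -0.0232 0.0051
93 4 z 0.0227 t -0.0014 0.0029
```

View pics/cropA.png

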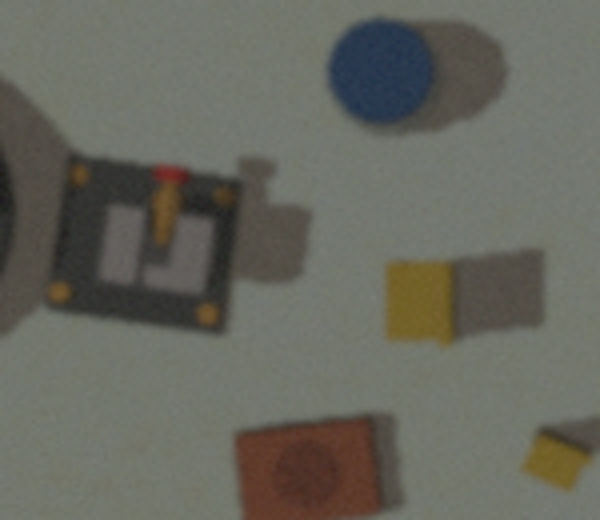

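View pics/cropB.png

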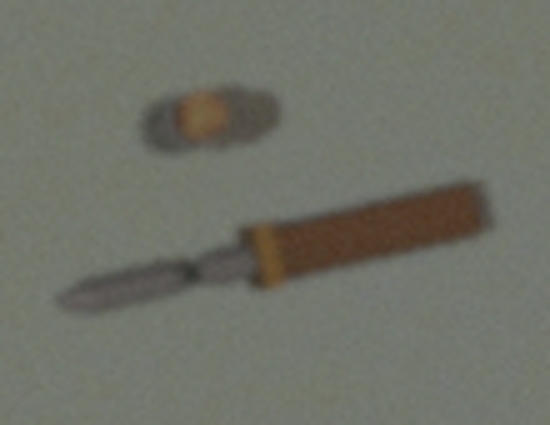

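Crop A: the block top spans corners (107,205), (97,280), (215,217) and (207,296), so the holder mouth faces world −y, with the knob at (172,175). The rest's short leg points left, towards the holder. Crop B: nose tip (57,300), collar front (247,258), handle end (487,205), vial cork (203,114).

```bash
cat >> h.py <<'E'
def ray(f,u,v,z):
    Rm=cv2.Rodrigues(np.array(f['rvec'],float))[0]; t=np.array(f['tvec']).ravel()
    C=-Rm.T@t; d=Rm.T@[(u-f['cx'])/f['fx'],(v-f['cy'])/f['fy'],1]
    return C+d*(z-C[2])/d[2]
def to(pos,ydir,s=None):
    """shift (cm) and turn to reach world pos, pointing down, closing line along world angle ydir (deg)"""
    from plant import state
    s=s or state(); p=np.array(s['tool_pos']); q=s['tool_rot']; R0=R.from_quat([*q[1:],q[0]])
    best=None
    for k in(0,180):
        a=np.radians(ydir+k); y=np.array([np.cos(a),np.sin(a),0]); z=np.array([0,0,-1.]); x=np.cross(y,z)
        r=(R0.inv()*R.from_matrix(np.stack([x,y,z],1))).as_rotvec()
        print('t',np.round(R0.inv().apply(np.array(pos)-p)*100,2),'r',np.round(r,4))
E
python3 - <<'E'
from plant import state
from h import *
np.set_printoptions(precision=4,suppress=True)
f=load('top0')
for n,(x,y,s,u0,v0,z) in dict(LT=(107,205,4,195,215,.081),LB=(97,280,4,195,215,.081),RT=(215,217,4,195,215,.081),RB=(207,296,4,195,215,.081),knob=(172,175,4,195,215,.069),
  baseRT=(241,182,4,195,215,.008),baseRB=(225,332,4,195,215,.008),baseLT=(70,155,4,195,215,.008),baseLB=(47,305,4,195,215,.008),
  nose=(57,300,5,400,215,.015),cT=(243,229,5,400,215,.03),cB=(257,288,5,400,215,.03),colfront=(250,258,5,400,215,.03),end=(487,208,5,400,215,.02),cork=(203,114,5,400,215,.074),
  smallY1=(525,470,4,195,215,0),smallY2=(590,450,4,195,215,.05)).items():
    print(n,ray(f,u0+(x+.5)/s-.5,v0+(y+.5)/s-.5,z))
P=cloud(f)
for nm,kk in(('top',((P[...,2]>.075)&(P[...,2]<.087)&(P[...,0]<.5))),('base',((P[...,2]>.0065)&(P[...,2]<.011)&(cv2.cvtColor(f['pixels'],cv2.COLOR_BGR2GRAY)<75)))):
    k=np.zeros(P.shape[:2],bool);k[250:302,205:262]=1;k&=kk
    q=P[k];r=cv2.minAreaRect(q[:,:2].astype(np.float32)*1000);print(nm,r,cv2.boxPoints(r))
to([.4615,.085,.16],90)
E
```

```text
LT [0.5082 0.2116 0.081 ]
LB [0.4726 0.216  0.081 ]
RT [0.5024 0.1601 0.081 ]
RB [0.4649 0.1636 0.081 ]
knob [0.5228 0.1824 0.069 ]
baseRT [0.5211 0.1563 0.008 ]
baseRB [0.4452 0.164  0.008 ]
baseLT [0.5349 0.2434 0.008 ]
baseLB [0.4589 0.2544 0.008 ]
nose [ 0.4914 -0.1587  0.015 ]
cT [ 0.5194 -0.2305  0.03  ]
cB [ 0.496  -0.2357  0.03  ]
colfront [ 0.5079 -0.2331  0.03  ]
end [ 0.528  -0.3302  0.02  ]
cork [ 0.5622 -0.2063  0.074 ]
smallY1 [0.3752 0.0125 0.    ]
smallY2 [ 0.3896 -0.0188  0.05  ]
top ((485.57025146484375, 188.58956909179688), (50.076133728027344, 32.78693771362305), 81.72938537597656) [[465.7456 166.1701]
 [498.1915 161.4537]
 [505.3949 211.009 ]
 [472.949  215.7254]]
base ((490.0570373535156, 206.38211059570312), (89.32579040527344, 77.63314056396484), 81.99457550048828) [[445.3987 167.5603]
 [522.2753 156.7486]
 [534.7154 245.2039]
 [457.8387 256.0156]]
t [ 45.58 -51.29   8.52] r [-0.0003 -0.0026 -2.7198]
t [ 45.58 -51.29   8.52] r [-0.0019  0.0002  0.4218]
```

```bash
python3 - <<'E'
from h import *
to([.4615,.09,.16],0)
E
```

```text
t [ 45.78 -51.75   8.52] r [-0.0016 -0.0013 -1.149 ]
t [ 45.78 -51.75   8.52] r [-1.4000e-03  1.7000e-03  1.9926e+00]
```

>>> send_rows(
  steps=[
    {"translation":[45.8,-51.8,8.5],"delta_rot":[0,0,-1.149],"jaw":0},
    {"translation":[45.8,-51.8,8.5],"delta_rot":[0,0,-1.149],"jaw":0},
    {"translation":[45.8,-51.8,8.5],"delta_rot":[0,0,-1.149],"jaw":0},
    {"translation":[45.8,-51.8,8.5],"delta_rot":[0,0,-1.149],"jaw":0},
    {"translation":[45.8,-51.8,8.5],"delta_rot":[0,0,-1.149],"jaw":0},
    {"translation":[45.8,-51.8,8.5],"delta_rot":[0,0,-1.149],"jaw":0},
    {"translation":[45.8,-51.8,8.5],"delta_rot":[0,0,-1.149],"jaw":0},
    {"translation":[45.8,-51.8,8.5],"delta_rot":[0,0,-1.149],"jaw":0},
  ],
)

```text
time: 0.9
tool_pos: [0.3739, -0.1892, 0.1959]
tool_rot: [0.0, 0.706, 0.709, 0.0]
contact_force: [0.6, -0.0, 0.5]
gripper_width: -0.002
grasp_force: 0.0
```

```bash
python3 - <<'E'
from h import *
from plant import state
print(state()['tool_pos'])
to([.4615,.09,.16],0)
E
```

```text
[ 0.37394301 -0.18918244  0.19589156]
t [27.88  8.87  3.59] r [ 0.0002 -0.0001  0.0042]
t [27.88  8.87  3.59] r [ 2.0000e-04  3.0000e-04 -3.1374e+00]
```

>>> send_rows(
  steps=[
    {"translation":[27.9,8.9,3.6],"delta_rot":[0,0,0.004],"jaw":0},
    {"translation":[27.9,8.9,3.6],"delta_rot":[0,0,0.004],"jaw":0},
    {"translation":[27.9,8.9,3.6],"delta_rot":[0,0,0.004],"jaw":0},
    {"translation":[27.9,8.9,3.6],"delta_rot":[0,0,0.004],"jaw":0},
    {"translation":[27.9,8.9,3.6],"delta_rot":[0,0,0.004],"jaw":0},
    {"translation":[27.9,8.9,3.6],"delta_rot":[0,0,0.004],"jaw":0},
    {"translation":[27.9,8.9,3.6],"delta_rot":[0,0,0.004],"jaw":0},
    {"translation":[27.9,8.9,3.6],"delta_rot":[0,0,0.004],"jaw":0},
  ],
)

```text
time: 1.7
tool_pos: [0.4625, 0.0886, 0.1598]
tool_rot: [-0.0, 0.708, 0.707, -0.001]
contact_force: [-0.1, 0.3, -0.0]
gripper_width: 0.004
grasp_force: 0.0
```

```bash
python3 - <<'E'
from plant import *
from h import *
f=grab_frame('wrist'); save(f,'w1'); cv2.imwrite('pics/w1.png',f['pixels']); print(state()['tool_pos'],f['fx'],f['cx'],f['cy'],f['rvec'],f['tvec'])
E
```

```text
[0.46262573 0.08766004 0.16005352] 371.64829954431775 318.22298833992005 244.81378921662736 [-2.86845504  0.00388595  0.00397153] [-0.46156017  0.07520509  0.31906447]
```

View pics/w1.png

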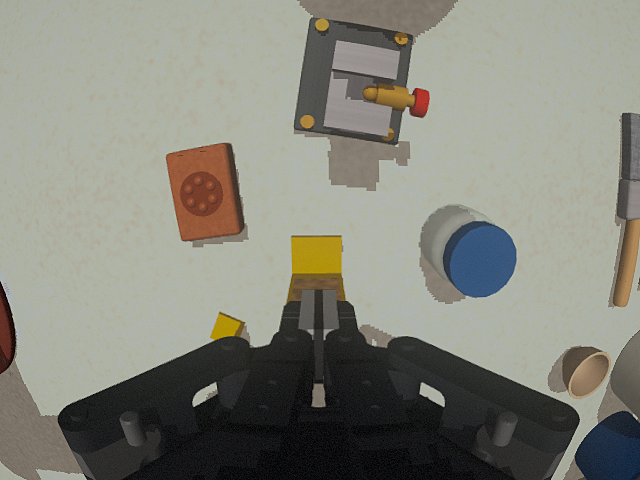

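The wrist view shows block top corners (323,125), (393,137), (400,50) and (337,40), base plate corners (294,131), (398,143), (413,38) and (311,18), and the short-leg end edge from (291,236) to (342,236). The fingers are behind the long leg.

```bash
cat >> h.py <<'E'
def fray(f,u,v,z):
    Rm=cv2.Rodrigues(np.array(f['rvec'],float))[0]; t=np.array(f['tvec']).ravel()
    C=-Rm.T@t; a=np.array([(u-f['cx'])/f['fx'],(v-f['cy'])/f['fy']]); r=np.linalg.norm(a)
    d=Rm.T@np.array([*(a/r*np.sin(r)),np.cos(r)]); return C+d*(z-C[2])/d[2]
E
python3 - <<'E'
from h import *
np.set_printoptions(precision=4,suppress=True)
f=load('w1')
Rm=cv2.Rodrigues(f['rvec'])[0];print('cam',-Rm.T@f['tvec'])
for n,(u,v,z) in dict(FL=(323,125,.081),FR=(393,137,.081),BR=(400,50,.081),BL=(337,40,.081),bFL=(294,131,.008),bFR=(398,143,.008),bBR=(413,38,.008),bBL=(311,18,.008),knob=(421,102,.065),sL=(291,236,.006),sR=(342,236,.006),jar=(480,260,.07)).items(): print(n,fray(f,u,v,z))
E
python3 - <<'E'
import sys;sys.path.insert(0,'.')
import os;os.chdir('.')
from h import *
f=load('w1')
cv2.imwrite('pics/w1c.png',cv2.resize(f['pixels'][0:160,280:440],None,fx=3.75,fy=3.75,interpolation=cv2.INTER_CUBIC))
E
```

```text
cam [0.4627 0.1571 0.2859]
FL [0.4649 0.1672 0.081 ]
FR [0.5034 0.1612 0.081 ]
BR [0.5075 0.2112 0.081 ]
BL [0.4726 0.2156 0.081 ]
bFL [0.4442 0.1665 0.008 ]
bFR [0.5218 0.1583 0.008 ]
bBR [0.5339 0.2412 0.008 ]
bBL [0.457  0.2545 0.008 ]
knob [0.5237 0.1837 0.065 ]
sL [0.4406 0.0859 0.006 ]
sR [0.4803 0.0858 0.006 ]
jar [0.5675 0.0861 0.07  ]
```

View pics/w1c.png

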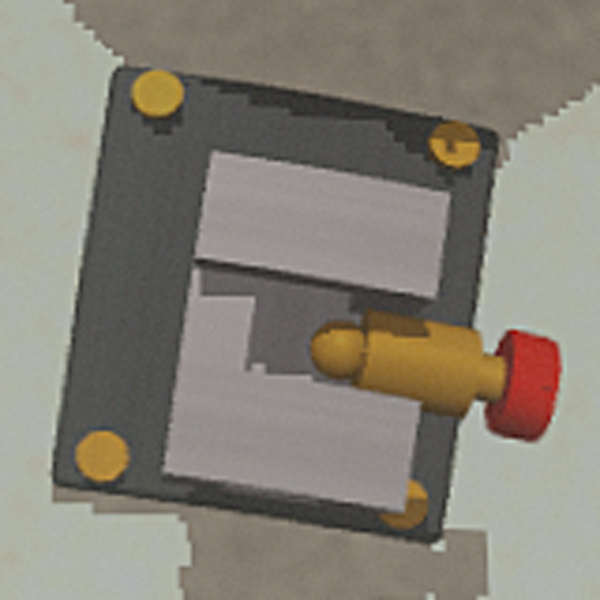

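```bash
python3 - <<'E'
from h import *
np.set_printoptions(precision=4,suppress=True)
f=load('w1'); from plant import state
g=lambda x,y,z:fray(f,280+(x+.5)/3.75-.5,(y+.5)/3.75-.5,z)
c=[g(*p,.081) for p in((163,475),(406,513),(450,190),(211,150))]
b=[g(*p,.008) for p in((55,487),(440,543),(497,133),(115,68))]
for q,l,w in((c,.05,.036),(b,.09,.08)):
    q=np.array(q);fr=(q[0]+q[1])/2;bk=(q[2]+q[3])/2;d1=bk-fr;d2=q[1]-q[0];d3=q[2]-q[3]
    print(q[:,:2].tolist(),'front',fr,'len',np.linalg.norm(d1),'w',np.linalg.norm(d2),np.linalg.norm(d3),'yaw',np.degrees(np.arctan2(d1[0],d1[1])),np.degrees(np.arctan2(-d2[1],d2[0])),np.degrees(np.arctan2(-d3[1],d3[0])))
print('tip',g(335,350,.065),'knob top',g(525,385,.068))
to([.4615,.075,.078],0)
E
```

```text
[[0.46490481202893874, 0.1664591807899944], [0.5005317163889553, 0.1614517318363728], [0.5073146121689504, 0.21104723749010323], [0.4720436115475425, 0.21581134728513143]] front [0.4827 0.164  0.081 ] len 0.04996112344530192 w 0.03597708797694576 0.03559129425820924 yaw 8.008805158268807 8.000653026056636 7.692475577063569
[[0.4444518112402093, 0.1675820479627007], [0.5210409321214053, 0.1571875510648363], [0.5332839877493212, 0.24358637108997883], [0.45645856641533006, 0.2547324960947944]] front [0.4827 0.1624 0.008 ] len 0.08761763778186353 w 0.07729126084567496 0.07762977177454687 yaw 7.954363380204064 7.728827294806595 8.255090376238144
tip [0.4921 0.1876 0.065 ] knob top [0.522  0.1831 0.068 ]
t [-1.26 -0.1   8.21] r [-0.0011  0.0005 -0.0034]
t [-1.26 -0.1   8.21] r [0.0008 0.0017 3.1382]
```

>>> send_rows(
  steps=[
    {"translation":[0,0,4],"delta_rot":[0,0,0],"jaw":0},
    {"translation":[0,0,8.2],"delta_rot":[0,0,0],"jaw":0},
    {"translation":[-0.8,0,8.2],"delta_rot":[0,0,0],"jaw":0},
    {"translation":[-1.6,0,8.2],"delta_rot":[0,0,0],"jaw":0},
    {"translation":[-2.2,0,8.2],"delta_rot":[0,0,0],"jaw":0},
    {"translation":[-2.8,0,8.2],"delta_rot":[0,0,0],"jaw":0},
    {"translation":[-3.4,0,8.2],"delta_rot":[0,0,0],"jaw":0},
    {"translation":[-4.0,0,8.2],"delta_rot":[0,0,0],"jaw":0},
  ],
)

```text
time: 2.55
tool_pos: [0.4636, 0.0471, 0.0797]
tool_rot: [0.001, 0.709, 0.706, 0.001]
contact_force: [-0.6, 0.5, 0.1]
gripper_width: -0.002
grasp_force: 0.0
```

>>> send_rows(
  steps=[
    {"translation":[-0.6,0,0],"delta_rot":[0,0,0],"jaw":0},
    {"translation":[-1.2,0,0],"delta_rot":[0,0,0],"jaw":0},
    {"translation":[-1.2,0,0],"delta_rot":[0,0,0],"jaw":0},
    {"translation":[-1.2,0,0],"delta_rot":[0,0,0],"jaw":0},
    {"translation":[-1.2,0,-4],"delta_rot":[0,0,0],"jaw":0},
    {"translation":[-1.2,0,-8],"delta_rot":[0,0,0],"jaw":0},
    {"translation":[-1.2,0,-10],"delta_rot":[0,0,0],"jaw":0},
    {"translation":[-1.2,0,-10],"delta_rot":[0,0,0],"jaw":0},
  ],
)

```text
time: 3.35
tool_pos: [0.4652, 0.0359, 0.1827]
tool_rot: [0.003, 0.708, 0.706, 0.003]
contact_force: [0.0, -0.1, 0.4]
gripper_width: -0.003
grasp_force: 0.0
```

```bash
python3 - <<'E'
from plant import *
from h import *
f=grab_frame('top'); save(f,'t2'); g=grab_frame('side'); save(g,'s2')
im=np.vstack([np.hstack([cv2.resize(f['pixels'][215:345,195:345],(600,520))])]);
b=cv2.resize(g['pixels'][180:360,280:440],(0,0),fx=1.25*2,fy=2.5)
im=cv2.resize(f['pixels'][215:345,220:370],(400,346)); o=np.zeros((450,800,3),np.uint8);o[:346,:400]=im;o[:450,400:800]=b
cv2.imwrite('pics/c2.png',o)
# grasp target for tool
to([.518,-.28,.12],12.3)
E
```

```text
t [-31.58   5.64   5.82] r [ 1.000e-04 -1.000e-04 -2.183e-01]
t [-31.58   5.64   5.82] r [-1.0000e-04 -1.0000e-04  2.9233e+00]
```

View pics/c2.png

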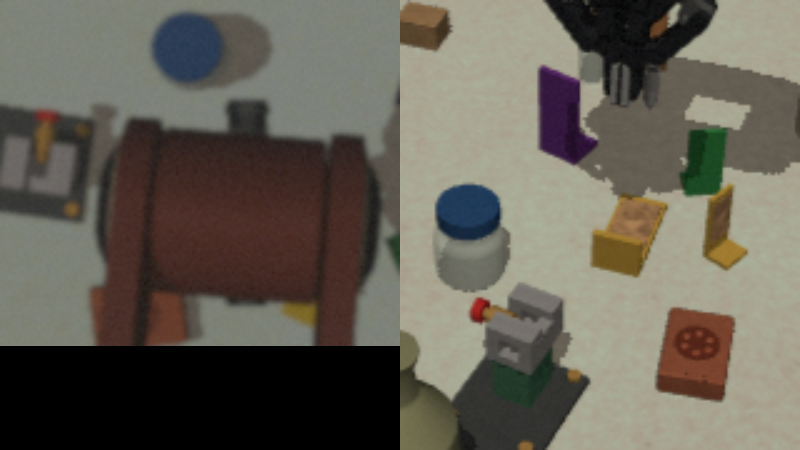

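The rest is down: in the side crop its long leg lies flat with the cork up, and the short leg stands at about (620,255). Next, above the tool.

>>> send_rows(
  steps=[
    {"translation":[-31.6,5.6,5.0],"delta_rot":[0,0,-0.218],"jaw":5},
    {"translation":[-31.6,5.6,5.0],"delta_rot":[0,0,-0.218],"jaw":5},
    {"translation":[-31.6,5.6,5.0],"delta_rot":[0,0,-0.218],"jaw":5},
    {"translation":[-31.6,5.6,5.0],"delta_rot":[0,0,-0.218],"jaw":5},
    {"translation":[-31.6,5.6,5.0],"delta_rot":[0,0,-0.218],"jaw":5},
    {"translation":[-31.6,5.6,5.0],"delta_rot":[0,0,-0.218],"jaw":5},
    {"translation":[-31.6,5.6,5.0],"delta_rot":[0,0,-0.218],"jaw":5},
    {"translation":[-31.6,5.6,5.0],"delta_rot":[0,0,-0.218],"jaw":5},
  ],
)

```text
time: 4.25
tool_pos: [0.516, -0.2828, 0.1248]
tool_rot: [-0.002, 0.629, 0.777, -0.0]
contact_force: [-0.1, 0.7, -0.3]
gripper_width: 0.584
grasp_force: 0.0
```

```bash
python3 - <<'E'
from plant import *
from h import *
f=grab_frame('wrist'); save(f,'w3'); cv2.imwrite('pics/w3.png',f['pixels']); print(state()['tool_pos'],state()['gripper_width'])
E
```

```text
[ 0.51604497 -0.28091642  0.12524307] 0.5856778261127337
```

View pics/w3.png

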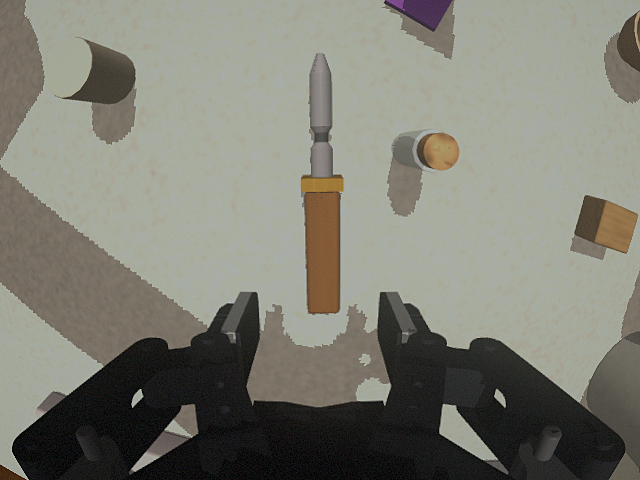

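Nose tip at (320,53), collar front edge (302..343,177), handle rear edge (308..340,312).

```bash
python3 - <<'E'
from h import *
np.set_printoptions(precision=4,suppress=True)
f=load('w3')
n=fray(f,320,53,.015);c1=fray(f,302,177,.03);c2=fray(f,343,177,.03);e1=fray(f,308,312,.03);e2=fray(f,340,312,.03)
c=(c1+c2)/2;e=(e1+e2)/2
print(n,c,e,'cw',np.linalg.norm(c1-c2),'hw',np.linalg.norm(e1-e2),'len',np.linalg.norm((n-c)[:2]),np.linalg.norm((c-e)[:2]))
for a,b in((n,c),(c,e),(n,e)): print(np.degrees(np.arctan2((b-a)[0],-(b-a)[1])))
d=(c-e)/np.linalg.norm(c-e); g=(c-.045*d+e+.045*d)/2
print('grip',g)
ang=np.degrees(np.arctan2((e-n)[0],-(e-n)[1]))
to([g[0],g[1],.018],ang)
E
```

```text
[ 0.49   -0.1579  0.015 ] [ 0.5078 -0.2346  0.03  ] [ 0.5271 -0.3202  0.03  ] cw 0.024382990531519905 hw 0.021052204667595418 len 0.07873693463388487 0.08768903492906133
13.026625427991995
12.759237865388405
12.885740207108512
grip [ 0.5174 -0.2774  0.03  ]
t [ 0.27  0.25 10.72] r [-0.0035 -0.0042 -0.0136]
t [ 0.27  0.25 10.72] r [-0.0066  0.0055  3.128 ]
```

>>> send_rows(
  steps=[
    {"translation":[0.3,0.25,4],"delta_rot":[-0.003,-0.004,-0.0136],"jaw":5},
    {"translation":[0.2,0.25,8],"delta_rot":[-0.003,-0.004,-0.0136],"jaw":5},
    {"translation":[0.2,0.25,10.7],"delta_rot":[-0.003,-0.004,-0.0136],"jaw":5},
    {"translation":[0.2,0.25,10.7],"delta_rot":[-0.003,-0.004,-0.0136],"jaw":5},
    {"translation":[0.2,0.25,10.7],"delta_rot":[-0.003,-0.004,-0.0136],"jaw":1.5},
    {"translation":[0.2,0.25,10.7],"delta_rot":[-0.003,-0.004,-0.0136],"jaw":1.5},
    {"translation":[0.2,0.25,10.7],"delta_rot":[-0.003,-0.004,-0.0136],"jaw":1.5},
    {"translation":[0.2,0.25,10.7],"delta_rot":[-0.003,-0.004,-0.0136],"jaw":1.5},
  ],
)

```text
time: 5.1
tool_pos: [0.5209, -0.2785, 0.0236]
tool_rot: [0.004, 0.622, 0.783, 0.0]
contact_force: [-0.1, 1.1, 3.4]
gripper_width: 0.24
grasp_force: 60.6
```

```bash
python3 - <<'E'
from plant import *
from h import *
s=state();print({k:np.round(s[k],3) for k in('tool_pos','contact_force','gripper_width','grasp_force')})
to(s['tool_pos']+[0,0,.06],12.85)
E
```

```text
{'tool_pos': array([ 0.521, -0.278,  0.024]), 'contact_force': array([-0.083,  1.059,  3.439]), 'gripper_width': np.float64(0.24), 'grasp_force': np.float64(60.619)}
t [-0.04  0.03 -6.  ] r [0.0055 0.0063 0.0035]
t [-0.04  0.03 -6.  ] r [-0.0098  0.0086 -3.1381]
```

>>> send_rows(
  steps=[
    {"translation":[0,0,-2],"delta_rot":[0,0,0],"jaw":1.5},
    {"translation":[0,0,-5],"delta_rot":[0,0,0],"jaw":1.5},
    {"translation":[0,0,-8],"delta_rot":[0,0,0],"jaw":1.5},
    {"translation":[0,0,-8],"delta_rot":[0,0,0],"jaw":1.5},
    {"translation":[0,0,-8],"delta_rot":[0,0,0],"jaw":1.5},
    {"translation":[0,0,-8],"delta_rot":[0,0,0],"jaw":1.5},
    {"translation":[0,0,-8],"delta_rot":[0,0,0],"jaw":1.5},
    {"translation":[0,0,-8],"delta_rot":[0,0,0],"jaw":1.5},
  ],
)

```text
time: 5.9
tool_pos: [0.5184, -0.2771, 0.0997]
tool_rot: [0.001, 0.622, 0.783, -0.0]
contact_force: [-0.1, 0.3, -3.0]
gripper_width: 0.246
grasp_force: 59.8
```

```bash
python3 - <<'E'
from plant import *
from h import *
np.set_printoptions(precision=4,suppress=True)
s=state();print({k:np.round(s[k],4) for k in('tool_pos','tool_rot','contact_force','gripper_width','grasp_force')})
f=grab_frame('wrist'); save(f,'w4'); a=f['pixels'][40:340,220:440]; cv2.imwrite('pics/w4.png',cv2.resize(a,None,fx=2,fy=2,interpolation=cv2.INTER_CUBIC))
g=grab_frame('side'); save(g,'s4')
print(state()['tool_pos'])
P=cloud(g); q=s['tool_pos']
b=g['pixels'][100:280,310:430]; cv2.imwrite('pics/s4.png',cv2.resize(b,None,fx=3.3,fy=3.3))
E
```

```text
{'tool_pos': array([ 0.5184, -0.2771,  0.0997]), 'tool_rot': array([ 0.001 ,  0.6223,  0.7828, -0.0002]), 'contact_force': array([-0.0612,  0.2907, -2.9547]), 'gripper_width': np.float64(0.2455), 'grasp_force': np.float64(59.8286)}
[ 0.5188 -0.2773  0.1004]
```

View pics/w4.png

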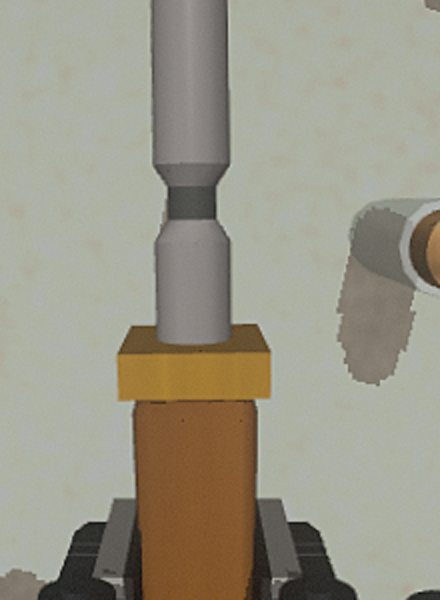

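Held: wrist crop shows the tool straight between pads. Measure its pose in the hand from the wrist depth.

```bash
cat >> h.py <<'E'
def fcloud(f):
    h,w=f['range_z'].shape; u,v=np.meshgrid(np.arange(w),np.arange(h)); a=(u-f['cx'])/f['fx'];b=(v-f['cy'])/f['fy']; r=np.hypot(a,b)+1e-9
    z=f['range_z']; k=np.tan(r)/r*z
    Rm=cv2.Rodrigues(np.array(f['rvec'],float))[0]
    P=(np.stack([a*k,b*k,z],-1)-np.array(f['tvec']).ravel())@Rm; P[z==0]=np.nan; return P
def shank(f,P,tcp,ang,verbose=True):
    """tool held: profile along tool; ang = tool direction from +y toward -x (deg)"""
    a=np.radians(ang); d=np.array([-np.sin(a),np.cos(a)]); n=np.array([np.cos(a),np.sin(a)])
    q=P.reshape(-1,3); q=q[np.isfinite(q[:,0])]; r=q[:,:2]-tcp[:2]; s=r@d; t=r@n
    m=(abs(t)<.02)&(s>.005)&(s<.15)&(abs(q[:,2]-tcp[2]+.008)<.03); s,t,z=s[m],t[m],q[m,2]
    for lo in np.arange(.01,.14,.008):
        k=(s>=lo)&(s<lo+.008)
        if k.sum()>8: print(round(lo*1000),k.sum(),'t',np.round([t[k].min()*1000,t[k].max()*1000,(t[k].min()+t[k].max())*500],1),'ztop',round(np.percentile(z[k],95)*1000,1))
E
python3 - <<'E'
from h import *
f=load('w4');P=fcloud(f)
print('bench',P[60,100],P[300,600])
shank(f,P,np.array([.5186,-.2772,.100]),12.85)
E
```

```text
bench [ 0.35651837 -0.18113885  0.01724289] [ 0.76229767 -0.26677806 -0.00316752]
10 2703 t [-19.3  19.6   0.2] ztop 119.9
18 1292 t [-11.9  10.3  -0.8] ztop 104.6
26 1402 t [-12.   10.1  -0.9] ztop 104.7
34 1632 t [-14.2  12.1  -1.1] ztop 104.7
42 1767 t [-14.2  12.   -1.1] ztop 104.5
50 826 t [-7.9  5.3 -1.3] ztop 96.6
58 812 t [-8.3  5.2 -1.6] ztop 96.4
66 582 t [-6.8  3.7 -1.5] ztop 94.4
74 855 t [-8.5  5.1 -1.7] ztop 96.5
82 868 t [-9.   5.1 -1.9] ztop 96.7
90 839 t [-8.6  5.  -1.8] ztop 96.9
98 819 t [-9.   4.7 -2.1] ztop 97.0
106 705 t [-8.6  4.7 -1.9] ztop 96.8
114 421 t [-7.6  3.7 -2. ] ztop 95.2
122 41 t [-5.1  0.7 -2.2] ztop 93.3
```

```bash
python3 - <<'E'
from plant import state
from h import *
s=state();q=s['tool_rot'];y=R.from_quat([*q[1:],q[0]]).apply([0,1,0]);print('closing ang',np.degrees(np.arctan2(y[1],y[0])),y)
to([.4633,.0204,.13],-8.7)
E
```

```text
closing ang 13.03877850438601 [0.97421598 0.22561009 0.00182188]
t [30.25  1.32 -3.04] r [0.0023 0.0023 0.3794]
t [30.25  1.32 -3.04] r [-0.0032  0.0032 -2.7622]
```

>>> send_rows(
  steps=[
    {"translation":[0,0,-3],"delta_rot":[0.002,0.002,0],"jaw":1.5},
    {"translation":[4,0.1,-3],"delta_rot":[0.002,0.002,0.05],"jaw":1.5},
    {"translation":[8.5,0.3,-3],"delta_rot":[0.002,0.002,0.11],"jaw":1.5},
    {"translation":[13,0.5,-3],"delta_rot":[0.002,0.002,0.17],"jaw":1.5},
    {"translation":[17.5,0.7,-3],"delta_rot":[0.002,0.002,0.23],"jaw":1.5},
    {"translation":[22,0.9,-3],"delta_rot":[0.002,0.002,0.29],"jaw":1.5},
    {"translation":[26.5,1.1,-3],"delta_rot":[0.002,0.002,0.35],"jaw":1.5},
    {"translation":[30.2,1.3,-3],"delta_rot":[0.002,0.002,0.379],"jaw":1.5},
  ],
)

```text
time: 6.8
tool_pos: [0.4627, 0.0216, 0.1301]
tool_rot: [0.001, 0.759, 0.651, 0.0]
contact_force: [0.5, 0.4, -2.4]
gripper_width: 0.244
grasp_force: 59.9
```

```bash
python3 - <<'E'
from plant import state
from h import *
print(state()['tool_pos'])
to([.4633,.0204,.0754],-8.7)
E
```

```text
[0.46272241 0.02159192 0.13011866]
t [-0.1   0.07  5.47] r [ 0.0017  0.0008 -0.0007]
t [-0.1   0.07  5.47] r [ 1.2000e-03 -2.6000e-03  3.1409e+00]
```

>>> send_rows(
  steps=[
    {"translation":[0,0,2.5],"delta_rot":[0,0,0],"jaw":1.5},
    {"translation":[0,0,5.4],"delta_rot":[0,0,0],"jaw":1.5},
    {"translation":[0,0,5.4],"delta_rot":[0,0,0],"jaw":1.5},
    {"translation":[0,0,5.4],"delta_rot":[0,0,0],"jaw":1.5},
    {"translation":[0,0,5.4],"delta_rot":[0,0,0],"jaw":1.5},
    {"translation":[0,0,5.4],"delta_rot":[0,0,0],"jaw":1.5},
    {"translation":[0,0,5.4],"delta_rot":[0,0,0],"jaw":1.5},
    {"translation":[0,0,5.4],"delta_rot":[0,0,0],"jaw":1.5},
  ],
)

```text
time: 7.6
tool_pos: [0.4643, 0.0193, 0.0771]
tool_rot: [0.002, 0.759, 0.651, 0.001]
contact_force: [-0.6, 0.5, -3.6]
gripper_width: 0.24
grasp_force: 59.8
```

```bash
python3 - <<'E'
from plant import *
from h import *
f=grab_frame('wrist'); save(f,'w5'); p=state()['tool_pos']; print(p)
P=fcloud(f); shank(f,P,p,-7.95)
cv2.imwrite('pics/w5.png',cv2.resize(f['pixels'][0:280,200:470],(771,800))[:600])
q=P.reshape(-1,3);q=q[np.isfinite(q[:,0])]
h=np.array([.1383,.9904]);n=np.array([.9904,-.1383]);r=q[:,:2]-[.4827,.164];s=r@h;t=r@n
m=(s>-.01)&(s<.06)&(abs(t)<.022)&(q[:,2]>.07)&(q[:,2]<.095)
print('block z',np.percentile(q[m,2],[5,50,95]))
m2=m&(s>.003)&(s<.012);print('front part t',np.percentile(t[m2],[1,99]),'s',np.percentile(s[m&(abs(t)<.012)],[0,.5,1]))
m3=m&(s>.04)&(s<.047);print('back part t',np.percentile(t[m3],[1,99]))
E
```

```text
[0.46412411 0.01935214 0.07686705]
10 2668 t [-17.7  17.1  -0.3] ztop 96.9
18 1297 t [-11.3  10.9  -0.2] ztop 82.0
26 1408 t [-11.3  10.8  -0.2] ztop 82.2
34 1646 t [-13.3  13.   -0.2] ztop 82.2
42 1740 t [-13.1  12.9  -0.1] ztop 82.1
50 821 t [-6.8  6.4 -0.2] ztop 74.0
58 791 t [-7.   6.5 -0.3] ztop 73.8
66 598 t [-5.3  5.2 -0. ] ztop 71.8
74 861 t [-7.   6.7 -0.2] ztop 74.0
82 873 t [-7.2  6.8 -0.2] ztop 74.3
90 827 t [-6.8  6.6 -0.1] ztop 74.3
98 830 t [-7.1  6.7 -0.2] ztop 74.3
106 704 t [-6.9  6.9 -0. ] ztop 74.2
114 414 t [-5.4  5.8  0.2] ztop 72.3
122 34 t [-2.8  2.7 -0.1] ztop 70.0Traceback (most recent call last):
  File "<stdin>", line 9, in <module>
    return _quantile_unchecked(
        a, q, axis, out, overwrite_input, method, keepdims, weights)
    return _ureduce(a,
                    func=_quantile_ureduce_func,
    ...<5 lines>...
                    overwrite_input=overwrite_input,
                    method=method)
    r = func(a, **kwargs)
    result = _quantile(arr,
                       quantiles=q,
    ...<2 lines>...
                       out=out,
                       weights=wgt)
    slices_having_nans = np.isnan(arr[-1, ...])
                                  ~~~^^^^^^^^^
IndexError: index -1 is out of bounds for axis 0 with size 0
```

View pics/w5.png

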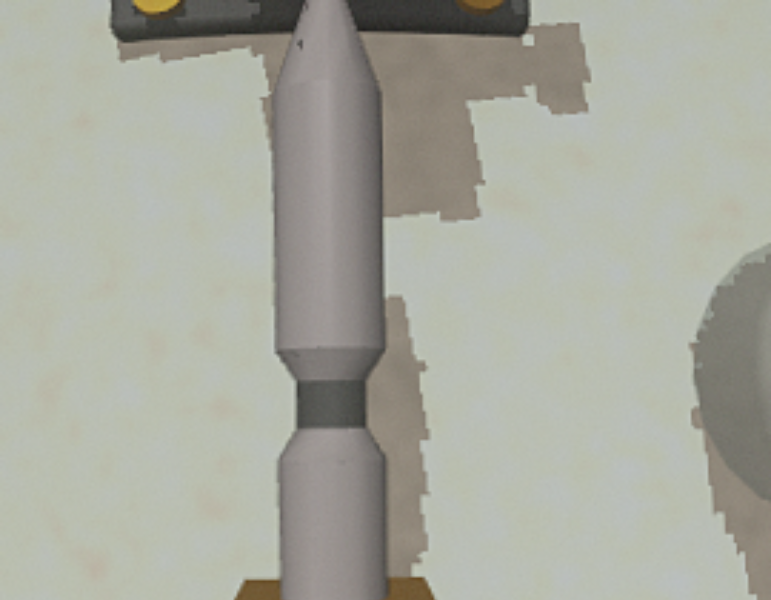

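```bash
python3 - <<'E'
from plant import *
from h import *
np.set_printoptions(precision=4,suppress=True)
h=np.array([.1383,.9904]);n=np.array([.9904,-.1383])
def st(P):
    q=P.reshape(-1,3);q=q[np.isfinite(q).all(1)];r=q[:,:2]-[.4827,.164];return q[:,2],r@h,r@n
f=load('w1');z,s,t=st(fcloud(f))
m=(s>.002)&(s<.048)&(abs(t)<.015)&(z>.07)&(z<.09);print('w1 block z',m.sum(),np.percentile(z[m],[10,50,90]))
m=(s<-.03)&(s>-.06)&(t>.02)&(t<.05);print('w1 bench',np.median(z[m]))
f=load('w5');z,s,t=st(fcloud(f))
m=(s<-.03)&(s>-.06)&(t>.02)&(t<.05);print('w5 bench',m.sum(),np.median(z[m]))
m=(s<0.0)&(s>-.002)&(abs(t)<.03)&(z<.03);print('w5 base',m.sum(),np.percentile(z[m],[10,50,90]) if m.sum() else 0)
g=grab_frame('side');save(g,'s5');z,s,t=st(cloud(g))
m=(s>.002)&(s<.048)&(abs(t)<.015)&(z>.07)&(z<.09);print('s5 block z',m.sum(),np.percentile(z[m],[10,50,90]))
m=(s<-.03)&(s>-.06)&(t>.02)&(t<.05)&(z<.03);print('s5 bench',np.median(z[m]))
for lo in np.arange(-.1,-.02,.012):
    m=(s>lo)&(s<lo+.012)&(abs(t)<.012)&(z>.05)&(z<.09); print(round(lo,3),m.sum(),np.percentile(z[m],[50,95]) if m.sum() else 0, np.percentile(t[m],[2,98]) if m.sum() else 0)
b=g['pixels'][200:350,270:420]; cv2.imwrite('pics/s5.png',cv2.resize(b,None,fx=4,fy=4,interpolation=cv2.INTER_CUBIC))
for i in range(3): print(state()['tool_pos']); grab_frame('side')
E
```

```text
w1 block z 3235 [0.0726 0.0785 0.0794]
w1 bench 0.22090094559851414
w5 bench 2799 -0.0024806298064077447
w5 base 657 [-0.0026  0.0034  0.0056]
s5 block z 272 [0.0743 0.0803 0.0821]
s5 bench nan
-0.1 81 [0.0743 0.0818] [-0.0105  0.0109]
-0.088 36 [0.0728 0.0763] [-0.0053  0.0062]
-0.076 22 [0.0731 0.0759] [-0.0052  0.0068]
-0.064 32 [0.0744 0.0766] [-0.0052  0.0066]
-0.052 37 [0.074  0.0763] [-0.0055  0.0068]
-0.04 41 [0.074  0.0768] [-0.0052  0.0071]
-0.028 26 [0.0713 0.0734] [-0.0035  0.005 ]
[0.464  0.0194 0.0767]
[0.4639 0.0195 0.0765]
[0.4638 0.0195 0.0764]
  return _methods._mean(a, axis=axis, dtype=dtype,
  ret = ret.dtype.type(ret / rcount)
```

View pics/s5.png

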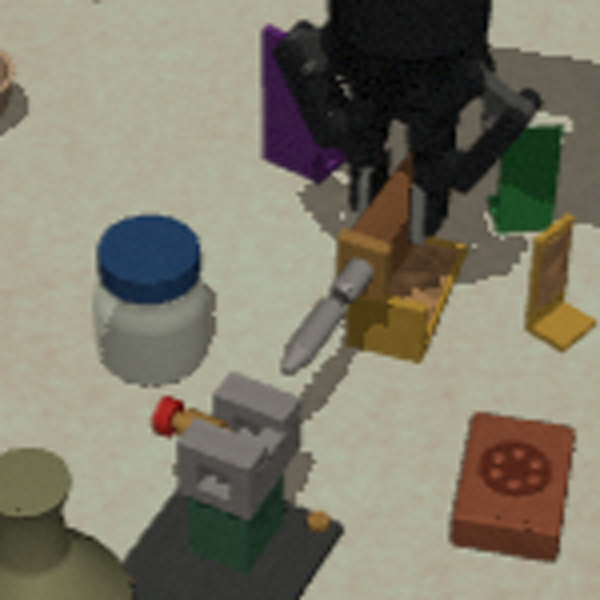

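The side crop shows the nose in line with the channel and the rest down beneath it. The wrist depth reads 2.5 mm low, so the tool axis is about 4.5 mm high; I'll lower it and enter slowly.

>>> send_rows(
  steps=[
    {"translation":[0,-0.1,0.45],"delta_rot":[0,0,0],"jaw":1.5},
    {"translation":[0,-0.1,0.45],"delta_rot":[0,0,0],"jaw":1.5},
    {"translation":[1,-0.11,0.45],"delta_rot":[0,0,0],"jaw":1.5},
    {"translation":[2,-0.12,0.45],"delta_rot":[0,0,0],"jaw":1.5},
    {"translation":[2.5,-0.13,0.45],"delta_rot":[0,0,0],"jaw":1.5},
    {"translation":[3.0,-0.14,0.45],"delta_rot":[0,0,0],"jaw":1.5},
    {"translation":[3.4,-0.14,0.45],"delta_rot":[0,0,0],"jaw":1.5},
    {"translation":[3.4,-0.14,0.45],"delta_rot":[0,0,0],"jaw":1.5},
  ],
)

```text
time: 8.65
tool_pos: [0.4676, 0.0539, 0.0718]
tool_rot: [0.001, 0.758, 0.652, 0.0]
contact_force: [0.7, -0.2, -2.5]
gripper_width: 0.242
grasp_force: 59.9
```

```bash
cat >> h.py <<'E'
def rep():
    from plant import state
    s=state();p=s['tool_pos'];r=p[:2]-[.4827,.164];q=s['tool_rot'];Rt=R.from_quat([*q[1:],q[0]])
    F=s['contact_force'];h=np.array([.1383,.9904]);n=np.array([.9904,-.1383]);y=Rt.apply([0,1,0]);x=Rt.apply([1,0,0])
    print('t',round(s['time'],2),'nose s %.1f t %.1f z %.1f mm'%((r@h+.13)*1000,r@n*1000,p[2]*1000),'yaw %.2f pitch %.2f'%(np.degrees(np.arctan2(y[1],y[0])),np.degrees(x[2])),'F h %.1f n %.1f z %.1f'%(F[:2]@h,F[:2]@n,F[2]),'M',np.round(s['ft_torque'],2),'w',round(s['gripper_width'],3),round(s['grasp_force'],1))
E
python3 -c "from h import *;rep()"
```

```text
t 8.65 nose s 18.8 t 0.3 z 71.8 mm yaw -8.62 pitch -0.06 F h -0.1 n 0.7 z -2.5 M [-0.13 -0.01  0.  ] w 0.242 59.9
```

>>> send_rows(
  steps=[
    {"translation":[0.3,0,0],"delta_rot":[0,0,0],"jaw":1.5},
    {"translation":[0.6,-0.01,0],"delta_rot":[0,0,0],"jaw":1.5},
    {"translation":[0.9,-0.01,0],"delta_rot":[0,0,0],"jaw":1.5},
    {"translation":[1.2,-0.02,0],"delta_rot":[0,0,0],"jaw":1.5},
    {"translation":[1.5,-0.02,0],"delta_rot":[0,0,0],"jaw":1.5},
    {"translation":[1.8,-0.02,0],"delta_rot":[0,0,0],"jaw":1.5},
    {"translation":[2.1,-0.03,0],"delta_rot":[0,0,0],"jaw":1.5},
    {"translation":[2.4,-0.03,0],"delta_rot":[0,0,0],"jaw":1.5},
  ],
)

```text
time: 9.45
tool_pos: [0.4703, 0.0764, 0.0716]
tool_rot: [0.001, 0.758, 0.652, -0.001]
contact_force: [-3.1, -2.5, -0.4]
gripper_width: 0.241
grasp_force: 60.6
```

```bash
python3 -c "from h import *;rep()"
```

```text
t 9.45 nose s 41.6 t -0.2 z 71.6 mm yaw -8.63 pitch -0.21 F h -3.0 n -2.7 z -0.4 M [-0.31  0.46  0.32] w 0.241 60.6
```

>>> send_rows(
  steps=[
    {"translation":[0.4,0,-0.03],"delta_rot":[0,0,0],"jaw":1.5},
    {"translation":[0.8,-0.01,-0.05],"delta_rot":[0,0,0],"jaw":1.5},
    {"translation":[1.2,-0.01,-0.05],"delta_rot":[0,0,0],"jaw":1.5},
    {"translation":[1.6,-0.02,-0.05],"delta_rot":[0,0,0],"jaw":1.5},
    {"translation":[2.0,-0.02,-0.05],"delta_rot":[0,0,0],"jaw":1.5},
    {"translation":[2.3,-0.02,-0.05],"delta_rot":[0,0,0],"jaw":1.5},
    {"translation":[2.6,-0.03,-0.05],"delta_rot":[0,0,0],"jaw":1.5},
    {"translation":[2.8,-0.03,-0.05],"delta_rot":[0,0,0],"jaw":1.5},
  ],
)

```text
time: 10.25
tool_pos: [0.474, 0.104, 0.0719]
tool_rot: [0.001, 0.758, 0.652, -0.002]
contact_force: [-3.9, -6.1, -0.6]
gripper_width: 0.24
grasp_force: 60.4
```

```bash
python3 -c "from h import *;rep()"
```

```text
t 10.25 nose s 69.4 t -0.3 z 71.9 mm yaw -8.65 pitch -0.23 F h -6.6 n -3.0 z -0.6 M [-1.03  0.63  0.16] w 0.24 60.4
```

>>> send_rows(
  steps=[
    {"translation":[0.2,0,0],"delta_rot":[0,0,0],"jaw":1.5},
    {"translation":[0.4,0,0],"delta_rot":[0,0,0],"jaw":1.5},
    {"translation":[0.6,-0.01,0],"delta_rot":[0,0,0],"jaw":1.5},
    {"translation":[0.8,-0.01,0],"delta_rot":[0,0,0],"jaw":1.5},
    {"translation":[0.9,-0.01,0],"delta_rot":[0,0,0],"jaw":1.5},
    {"translation":[1.0,-0.01,0],"delta_rot":[0,0,0],"jaw":1.5},
    {"translation":[1.1,-0.01,0],"delta_rot":[0,0,0],"jaw":1.5},
    {"translation":[1.1,-0.01,0],"delta_rot":[0,0,0],"jaw":1.5},
  ],
)

```text
time: 11.05
tool_pos: [0.4758, 0.1162, 0.072]
tool_rot: [0.0, 0.759, 0.652, -0.0]
contact_force: [-3.6, -0.2, -2.1]
gripper_width: 0.242
grasp_force: 60.4
```

```bash
python3 -c "from h import *;rep()"
```

```text
t 11.05 nose s 81.7 t -0.3 z 72.0 mm yaw -8.67 pitch -0.02 F h -0.7 n -3.5 z -2.1 M [0.   0.52 0.22] w 0.242 60.4
```

>>> send_rows(
  steps=[
    {"translation":[0.05,0,0],"delta_rot":[0,0,0],"jaw":1.5},
    {"translation":[0.1,0,0],"delta_rot":[0,0,0],"jaw":1.5},
    {"translation":[0.15,0,0],"delta_rot":[0,0,0],"jaw":1.5},
    {"translation":[0.2,0,0],"delta_rot":[0,0,0],"jaw":1.5},
    {"translation":[0.25,0,0],"delta_rot":[0,0,0],"jaw":1.5},
    {"translation":[0.25,0,0],"delta_rot":[0,0,0],"jaw":1.5},
    {"translation":[0.25,0,0],"delta_rot":[0,0,0],"jaw":1.5},
    {"translation":[0.25,0,0],"delta_rot":[0,0,0],"jaw":1.5},
  ],
)

```text
time: 11.85
tool_pos: [0.4765, 0.1183, 0.072]
tool_rot: [0.001, 0.759, 0.652, 0.0]
contact_force: [-4.8, 0.7, -2.2]
gripper_width: 0.243
grasp_force: 60.5
```

```bash
python3 -c "from h import *;rep()"
```

```text
t 11.85 nose s 83.9 t 0.2 z 72.0 mm yaw -8.68 pitch -0.05 F h 0.0 n -4.8 z -2.2 M [0.   0.75 0.35] w 0.243 60.5
```

>>> send_rows(
  steps=[
    {"translation":[0.05,-0.02,0],"delta_rot":[0,0,0],"jaw":1.5},
    {"translation":[0.1,-0.03,0],"delta_rot":[0,0,0],"jaw":1.5},
    {"translation":[0.15,-0.04,0],"delta_rot":[0,0,0],"jaw":1.5},
    {"translation":[0.2,-0.04,0],"delta_rot":[0,0,0],"jaw":1.5},
    {"translation":[0.25,-0.04,0],"delta_rot":[0,0,0],"jaw":1.5},
    {"translation":[0.3,-0.04,0],"delta_rot":[0,0,0],"jaw":1.5},
    {"translation":[0.3,-0.04,0],"delta_rot":[0,0,0],"jaw":1.5},
    {"translation":[0.3,-0.04,0],"delta_rot":[0,0,0],"jaw":1.5},
  ],
)

```text
time: 12.65
tool_pos: [0.4767, 0.1204, 0.0722]
tool_rot: [0.002, 0.759, 0.652, -0.001]
contact_force: [-5.1, -4.2, -1.5]
gripper_width: 0.246
grasp_force: 60.5
```

```bash
python3 - <<'E'
from h import *
from plant import *
rep()
f=grab_frame('wrist');save(f,'w6');P=fcloud(f);shank(f,P,state()['tool_pos'],-7.95)
g=grab_frame('side');save(g,'s6')
a=cv2.resize(f['pixels'][60:300,220:420],(400,480),interpolation=cv2.INTER_CUBIC);b=cv2.resize(g['pixels'][260:360,290:370],(400,500),interpolation=cv2.INTER_CUBIC)
o=np.zeros((500,800,3),np.uint8);o[:480,:400]=a;o[:,400:]=b;cv2.imwrite('pics/c6.png',o)
E
```

```text
t 12.65 nose s 86.0 t 0.0 z 72.2 mm yaw -8.67 pitch -0.18 F h -4.8 n -4.5 z -1.5 M [-0.95  0.88  0.24] w 0.246 60.5
10 2674 t [-19.1  19.   -0.1] ztop 92.3
18 1296 t [-11.5  10.3  -0.6] ztop 77.1
26 1388 t [-11.4  10.7  -0.4] ztop 77.2
34 1645 t [-13.6  12.8  -0.4] ztop 77.2
42 2275 t [-18.   18.1   0. ] ztop 79.5
50 2709 t [-18.1  18.1  -0. ] ztop 79.6
58 2776 t [-18.1  20.    0.9] ztop 79.3
66 2513 t [-18.   19.9   1. ] ztop 71.3
74 2871 t [-17.9  19.9   1. ] ztop 79.5
82 2759 t [-17.8  18.4   0.3] ztop 79.7
90 1573 t [-17.7  18.5   0.4] ztop 79.7
98 824 t [-7.7  6.1 -0.8] ztop 69.2
106 703 t [-7.5  6.2 -0.7] ztop 69.1
114 411 t [-6.5  5.3 -0.6] ztop 67.2
122 32 t [-3.4  2.1 -0.7] ztop 65.2
```

View pics/c6.png

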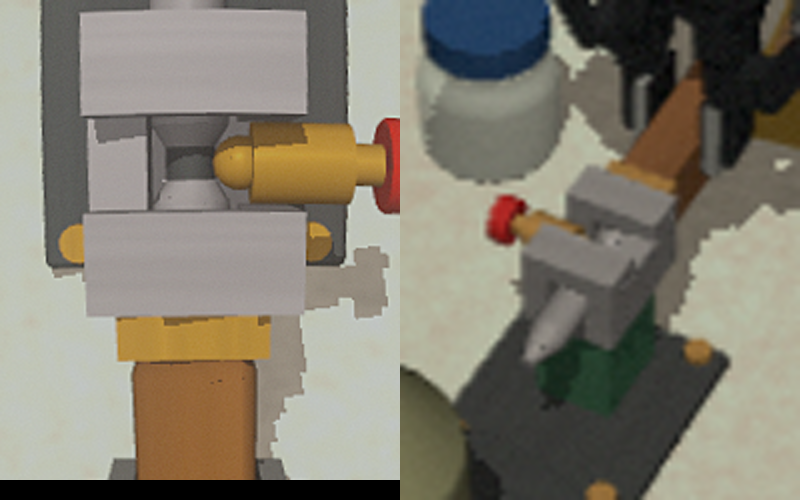

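The collar is against the face and the plunger is in the groove, with axial force starting to rise. I'll press a little more to confirm.

>>> send_rows(
  steps=[
    {"translation":[0.05,0,0],"delta_rot":[0,0,0],"jaw":1.5},
    {"translation":[0.1,0,0],"delta_rot":[0,0,0],"jaw":1.5},
    {"translation":[0.15,0,0],"delta_rot":[0,0,0],"jaw":1.5},
    {"translation":[0.15,0,0],"delta_rot":[0,0,0],"jaw":1.5},
    {"translation":[0.15,0,0],"delta_rot":[0,0,0],"jaw":1.5},
    {"translation":[0.15,0,0],"delta_rot":[0,0,0],"jaw":1.5},
    {"translation":[0.15,0,0],"delta_rot":[0,0,0],"jaw":1.5},
    {"translation":[0.15,0,0],"delta_rot":[0,0,0],"jaw":1.5},
  ],
)

```text
time: 13.55
tool_pos: [0.4767, 0.1205, 0.0723]
tool_rot: [0.003, 0.758, 0.652, -0.002]
contact_force: [-7.5, -11.2, 0.5]
gripper_width: 0.248
grasp_force: 60.7
```

```bash
python3 -c "from h import *;rep()"
```

```text
t 13.55 nose s 86.0 t 0.0 z 72.3 mm yaw -8.66 pitch -0.38 F h -12.1 n -5.9 z 0.5 M [-1.8   1.11  0.14] w 0.248 60.7
```

>>> send_rows(
  steps=[
    {"translation":[0.1,0,0],"delta_rot":[0,0,0],"jaw":1.5},
    {"translation":[0,-0.02,0],"delta_rot":[0,0,0],"jaw":3},
    {"translation":[0,-0.02,0],"delta_rot":[0,0,0],"jaw":4},
    {"translation":[0,-0.02,0],"delta_rot":[0,0,0],"jaw":4},
    {"translation":[0,-0.02,0],"delta_rot":[0,0,0],"jaw":4},
    {"translation":[0,-0.02,-2],"delta_rot":[0,0,0],"jaw":4},
    {"translation":[0,-0.02,-6],"delta_rot":[0,0,0],"jaw":4},
    {"translation":[0,-0.02,-8],"delta_rot":[0,0,0],"jaw":4},
  ],
)

```text
time: 14.35
tool_pos: [0.4783, 0.1233, 0.1556]
tool_rot: [0.002, 0.759, 0.652, 0.002]
contact_force: [0.1, 0.1, -0.1]
gripper_width: 0.467
grasp_force: 0.0
```

```bash
python3 - <<'E'
from h import *
from plant import *
rep()
f=grab_frame('wrist');save(f,'w7');g=grab_frame('side');save(g,'s7')
P=fcloud(f);h=np.array([.1383,.9904]);n=np.array([.9904,-.1383]);q=P.reshape(-1,3);q=q[np.isfinite(q).all(1)];r=q[:,:2]-[.4827,.164];s=r@h;t=r@n
for lo in np.arange(-.092,.0,.006):
    m=(s>lo)&(s<lo+.006)&(abs(t)<.02)&(q[:,2]>.06)&(q[:,2]<.09)
    if m.sum()>5: print(round(lo*1000),m.sum(),np.round(np.percentile(t[m],[1,99])*1000,1),np.round(np.percentile(q[m,2],95)*1000,1))
a=cv2.resize(f['pixels'][20:260,220:420],(400,480),interpolation=cv2.INTER_CUBIC);b=cv2.resize(g['pixels'][220:380,290:418],(400,500),interpolation=cv2.INTER_CUBIC)
o=np.zeros((500,800,3),np.uint8);o[:480,:400]=a;o[:,400:]=b;cv2.imwrite('pics/c7.png',o)
E
```

```text
t 14.35 nose s 89.1 t 1.3 z 155.6 mm yaw -8.67 pitch 0.03 F h 0.1 n 0.1 z -0.1 M [ 0.   -0.04 -0.03] w 0.467 0.0
-92 124 [-12.1   8.1] 74.8
-86 268 [-12.6   8.3] 75.3
-80 308 [-13.5   8.2] 75.5
-74 312 [-13.5   8.3] 75.7
-68 309 [-13.2   8.3] 75.8
-62 324 [-13.    8.3] 75.9
-56 329 [-12.8   8.3] 76.2
-50 354 [-13.2   8.3] 76.2
-44 353 [-13.    8.3] 76.3
-38 371 [-12.7   9.5] 76.5
-32 374 [-12.5   9.4] 76.6
-26 397 [-12.9   9.4] 76.8
-20 400 [-12.8   9.4] 76.8
-14 391 [-12.6   9.4] 76.8
-8 491 [-14.5  10.9] 77.4
-2 587 [-17.9  17.4] 79.6
```

View pics/c7.png

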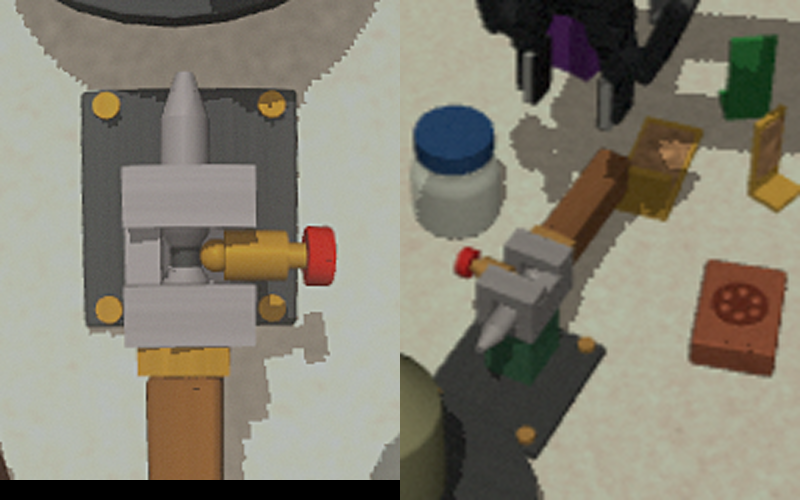

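The tool is seated, with its rear end 90 mm from the face so the collar is home. The plunger is in the groove, the rest lies flat and the gripper is clear.

```bash
python3 -c "
from plant import *
print(job_done())"
```

```text
the job is handed in; nothing more can be done
None
```

I handed the job in at about 14.4 s; `job_done()` gave no verdict. The rest is tipped onto its long leg, and the tool is home in the holder with its collar on the face, the plunger in the groove, and let go; no bystander appeared moved in the close-up views, though I didn't re-measure them.

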